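# Load the amber vial pair into the carrier case

### The job

First raise the lid of the grey carrier case by its red handle until the folding stay on its side snaps straight and locks, so that the lid stays up by itself. Then pick up both brown (amber) vials together in one grasp and set them down as a pair, upright, in the white-rimmed yellow bay inside the case, letting go only once both stand on its floor. Leave the lid locked open and the clear vials standing where they are.

Things in the scene. Friction and masses are not known exactly. Their poses are not given: they have to be found in the camera images.
- amber_1_mid (a point): one brown (amber) glass vial with a label and a silver cap, 24 mm in diameter, 70 mm tall (straight glass to 51 mm, cap 20 mm wide), about 35 g, upright beside its twin (1 to 4 mm apart) on a low white stand. The point is at its centre, half-way up; z along the vial. Stand: 54 x 82 mm, floor 6 mm above the bench, rim 8 mm above that floor, 36 x 64 mm inside, the pair along its long side
- amber_2_mid (a point): the other brown (amber) glass vial with a label and a silver cap, 24 mm in diameter, 70 mm tall (straight glass to 51 mm, cap 20 mm wide), about 35 g, upright beside its twin (1 to 4 mm apart) on a low white stand. The point is at its centre, half-way up; z along the vial. Stand: 54 x 82 mm, floor 6 mm above the bench, rim 8 mm above that floor, 36 x 64 mm inside, the pair along its long side
- clear_1_mid (a point): one clear glass vial with a label and a blue cap, 24 mm in diameter, 70 mm tall (straight glass to 51 mm, cap 20 mm wide), about 35 g, upright beside its twin (1 to 4 mm apart) on a low white stand. The point is at its centre, half-way up; z along the vial. Stand: 54 x 82 mm, floor 6 mm above the bench, rim 8 mm above that floor, 36 x 64 mm inside, the pair along its long side
- clear_2_mid (a point): the other clear glass vial with a label and a blue cap, 24 mm in diameter, 70 mm tall (straight glass to 51 mm, cap 20 mm wide), about 35 g, upright beside its twin (1 to 4 mm apart) on a low white stand. The point is at its centre, half-way up; z along the vial. Stand: 54 x 82 mm, floor 6 mm above the bench, rim 8 mm above that floor, 36 x 64 mm inside, the pair along its long side
- case: the carrier case, a grey box fixed to the bench, 190 mm (x) by 230 mm (y), walls 5 mm thick and 60 mm high, the lid above that. Origin at the centre of its underside; x towards the hinge side (the handle is on the -x side), y to its left, z up. Inside, a fixed blue block 28 mm wide and 30 mm high lies along the right (-y) wall
- bay (a point): centre of the floor of the bay in the case: a yellow 36 x 64 mm rectangle inside a white rim 6 mm thick and 8 mm high; the floor is 8 mm above the bench. x towards the case's hinge side, y along the bay's long side, z up. The bay lies 45 mm in front (-x) and 35 mm to the left (+y) of the case's centre
- lid_hinge (a point): middle of the lid's hinge line, on the top of the case's rear wall, 60 mm above the bench; the hinge line runs along this point's y axis, x points away from the handle. It does not move
- lid_handle (a point): centre of the lid's red handle: a round bar 16 mm thick and 26 mm long along the point's y axis (parallel to the hinge), carried on a stem 12 mm wide, 34 mm in front of the lid's front edge. The point turns with the lid; it is 224 mm in front of and 13 mm above the hinge line when shut. Held by its two flat ends, the bar can turn between the fingers as the lid swings
- lid (a joint): opening angle of the case's lid (a grey tray 190 x 230 mm, 28 mm deep, 0.3 kg): 0 shut, about 1.29 at its highest, where the stay stops it; let go below about 1.25 it falls shut, above that the stay locks and it rests at about 1.28
- stay_elbow (a joint): bend of the two-link folding steel stay outside the case's right (-y) side: 0 folded (lid shut), 2.59 when the links are in line (lid at its highest), 2.79 when locked just past the line. A light spring snaps it past the line by itself when the lid is raised fully; the lid then settles back by about 0.01 and stays up
- amber_1: the same vial as amber_1_mid, origin at the centre of its underside, z up along the vial
- amber_2: the same vial as amber_2_mid, origin at the centre of its underside, z up along the vial
Not all that is in view belongs to the job. Leave any turquoise look-alike of the amber_1 alone.

How it is judged:
On the way, in this order (a step that is already met when the one before it is completed fails the run):
1. the lid is up and its stay locked, with the fingers touching nothing (value of joint lid above 1.2 rad and value of joint stay_elbow above 2.66 rad and contact force between the fingers and anything else below 0.1 N), for 0.2 s.
2. both amber vials are gripped and off the stand together, side by side (height (world z) of each of amber_1_mid, amber_2_mid above 0.075 m and contact force between each of amber_1, amber_2 and the fingers above 0.3 N and distance between amber_1_mid and amber_2_mid below 0.032 m), for 0.2 s.
3. both amber vials have been brought to the bay floor together, still in the grip (x of amber_1_mid in the frame of bay between -0.012 and 0.012 m and y of amber_1_mid in the frame of bay between -0.026 and 0.026 m and z of amber_1_mid in the frame of bay between 0.028 and 0.04 m and angle between each of amber_1_mid, amber_2_mid's own z axis and vertical below 0.12 rad and x of amber_2_mid in the frame of bay between -0.012 and 0.012 m and y of amber_2_mid in the frame of bay between -0.026 and 0.026 m and z of amber_2_mid in the frame of bay between 0.028 and 0.04 m and contact force between each of amber_1, amber_2 and the fingers above 0.3 N), for 0.05 s.
At the end, for the whole second after the job is handed in: both amber vials stand upright (within 0.12 rad) and at rest on the floor of the bay inside its rim (centre within 12 mm across and 26 mm along of the bay's centre, height within -7 / +5 mm), the lid is up (over 1.2 rad) and the stay locked past its straight line (over 2.66 rad) (x of amber_1_mid in the frame of bay between -0.012 and 0.012 m and y of amber_1_mid in the frame of bay between -0.026 and 0.026 m and z of amber_1_mid in the frame of bay between 0.028 and 0.04 m and angle between each of amber_1_mid, amber_2_mid's own z axis and vertical below 0.12 rad and x of amber_2_mid in the frame of bay between -0.012 and 0.012 m and y of amber_2_mid in the frame of bay between -0.026 and 0.026 m and z of amber_2_mid in the frame of bay between 0.028 and 0.04 m and value of joint lid above 1.2 rad and value of joint stay_elbow above 2.66 rad and linear speed of each of amber_1, amber_2 below 0.02 m/s); the robot touches nothing.
It fails at once if a clear vial is moved by more than 20 mm or tipped over 0.3 rad (distance of any of clear_1_mid, clear_2_mid from where it was at the start of the episode above 0.02 m or angle between any of clear_1_mid, clear_2_mid's own z axis and vertical above 0.3 rad).
It also fails if it takes over 70 s, if anything falls off the work surface, if the arm or the gripper's body presses on something with over 40 N, if the wrist force passes 120 N, or if a joint passes its speed limit or range.

### The arm

A 6-joint arm with a two-finger parallel gripper is mounted at the origin on a cart in front of the work surface, level with it; the furniture and walls round the work are solid. World frame = base frame: x ahead of the robot, y to its left, z up, the work surface at z = 0. Lengths are in m, angles in rad, forces in N, time in s.
With the tool pointing down it reaches from about 0.25 to 0.775 m from the base axis. Payload 4 kg.
Tool frame: the origin (TCP) lies between the finger pads; the fingertips stand 19 mm ahead of it and the grasp point (between the pads) is the TCP (robot.tips_ahead is the z of the fingertips in the tool frame, in m); z points along the fingers, x is the direction in which the jaws open and shut, and the axes are right-handed (so a half turn about z gives the same grasp; the last joint's range is limited). The gripper opens to 94 mm and grips with 3 to 60 N. Pads are 16 mm wide; open, the fingers measure 119 mm over their backs; the gripper's body (75 mm by 177 mm) begins 78 mm behind the grasp point.
Start: joints at [-1.296, 0.087, 1.371, -0, 1.684, -0.103], TCP at [0.203, -0.511, 0.225] pointing down, gripper open.
Joint ranges: [-3.1, 3.1], [-0.76, 2.03], [0.27, 2.55], [-1.08, 4.22], [0.17, 2.65], [-2.57, 2.57]. Speed limits (rad/s): [2.79, 2.79, 3.14, 3.14, 3.14, 3.14].

### API

Orientations are given as a rotation vector (axis times angle).
In Python, from bench import status, cams, robot gives the robot as it stands. The module is installed in compiled form; this text tells all that it offers.
- The arm moves only by the tool servo_tool, never from a script. Its argument "rows" is a list of rows, each a list of 7 numbers: the turn, a rotation vector about the tool's x, y, z in rad, then the shift along the tool's x, y, z in cm, then the finger opening in cm, from 0 to 9.4. A call has 1 to 20 rows; each row shifts and turns the pose as measured when the row begins, along the tool's axes as they then stand; what a row does not reach is not made up. A row lasts 1/12 s, in which the tool goes at most 41.7 mm and 7.16 degrees, less where a joint would pass 70% of its speed; a pose out of reach is approached as far as the arm can. A call with a gripper value outside its range is refused whole. The fingers move at their own pace and stop on an object; "squeeze" is the grip in N (left out, the last holds). Time passes only in rows, so rows that do not move let the fingers close. It gives the time, the measured TCP pose, the force and the opening at its end, in the units of the state.
- status.observe(): the state, without advancing time (a new reading comes with each control period).
- cams.get_image(name): name is "scene" or "top"; returns a dict with "image" (384x512x3 uint8, red, green, blue), "camera_matrix" (3x3 intrinsics, pixels), "world_from_camera" (4x4, takes a point from camera to world coordinates). Camera axes: x right, y down, z forward; pixel columns grow to the right and rows downward; lengths in m; the calibration is good to about 2 mm. A picture is of the moment at which its call begins. There is no depth.
- robot.sign_off(): hands the job in, once; it reports no verdict.
The state is a dict: "t": time; "qpos": joint angles; "dq": joint speeds; "joint_efforts": joint torques, N m; "ee_pos": TCP position; "tool_rot": TCP orientation; "ft_force": force on the tool from outside, world axes, zero at the start; "wrist_torque": the same for the moment, N m; "opening": finger opening in m.
Only numpy, scipy, OpenCV 4.12 (cv2) and the standard library are available. Lean on these libraries where they do the work, as an engineer would, in place of code of your own. Each camera call takes 0.05 s, during which the arm holds its last target.

## Working session

There is one attempt and no reset: what is moved stays moved. The work goes in short steps, Python scripts to look and compute and a tool call to move; the robot and the scene stay as the last step left them, time stands still between calls to the robot, and variables do not carry over. Pictures are saved under pics/ and viewed, and the job is handed in when it is done.

Besides the shell and the picture viewer there is one more tool, called after "Call:" as a command line: name --pt "numbers of a row" for each row, then --argument value for the rest. servo_tool: Moves the arm, as the interface text tells. Its arguments: {"type":"object","properties":{"rows":{"type":"array"},"squeeze":{"type":"number"}},"required":["rows"]}

```bash
mkdir -p pics
cat > h.py <<'E'
import numpy as np, cv2
from bench import status, cams, robot
from scipy.spatial.transform import Rotation as R
def snap(n,f):
    d=cams.get_image(n); cv2.imwrite(f'pics/{f}.png',d['image'][:,:,::-1]); np.savez(f'pics/{f}.npz',K=d['camera_matrix'],T=d['world_from_camera']); return d
def crop(f,u0,v0,u1,v1,s,o):
    im=cv2.imread(f'pics/{f}.png')[v0:v1,u0:u1]; cv2.imwrite(f'pics/{o}.png',cv2.resize(im,None,fx=s,fy=s,interpolation=cv2.INTER_CUBIC))
def cal(f):
    d=np.load(f'pics/{f}.npz'); return d['K'],d['T']
def onz(f,u,v,z):
    K,T=cal(f); r=T[:3,:3]@np.linalg.solve(K,[u,v,1.]); o=T[:3,3]; return o+r*(z-o[2])/r[2]
def proj(f,P):
    K,T=cal(f); p=np.linalg.inv(T)@np.append(P,1); q=K@p[:3]; return q[:2]/q[2]
def tri(obs):
    A=np.zeros((3,3));b=np.zeros(3)
    for f,u,v in obs:
        K,T=cal(f); r=T[:3,:3]@np.linalg.solve(K,[u,v,1.]); r/=np.linalg.norm(r); M=np.eye(3)-np.outer(r,r); A+=M;b+=M@T[:3,3]
    return np.linalg.solve(A,b)
def st():
    s=status.observe(); Rm=R.from_rotvec(s['tool_rot']).as_matrix()
    print(s['t'],'pos',np.round(s['ee_pos'],4),'q',np.round(s['qpos'],3),'F',np.round(s['ft_force'],1),'op',s['opening']); print(np.round(Rm,3)); return s,Rm
E
python3 - <<'E'
from h import *
for n in('scene','top'):
    d=snap(n,n+'0'); print(d['camera_matrix'],d['world_from_camera'])
st()
E
```

```text
[[381.35541515   0.         252.11800731]
 [  0.         381.35541515 194.3907417 ]
 [  0.           0.           1.        ]] [[-0.71333065 -0.51020485  0.48046894  0.10920166]
 [-0.70082488  0.5173792  -0.49108375  0.50377799]
 [ 0.00196868 -0.68702968 -0.72662669  0.79402608]
 [ 0.          0.          0.          1.        ]]
[[349.42715338   0.         253.57692292]
 [  0.         349.42715338 193.55432596]
 [  0.           0.           1.        ]] [[ 0.02154485 -0.99571626  0.08991637  0.45600216]
 [-0.99960411 -0.02308183 -0.01608873  0.03808306]
 [ 0.01809524 -0.08953414 -0.99581936  1.1972631 ]
 [ 0.          0.          0.          1.        ]]
0.1 pos [ 0.2028 -0.5108  0.2234] q [-1.296  0.088  1.372  0.     1.684 -0.103] F [0.5 1.3 0.8] op 0.09349559547956561
[[ 0.369 -0.929 -0.001]
 [-0.929 -0.369  0.002]
 [-0.002 -0.    -1.   ]]
```

View pics/scene0.png

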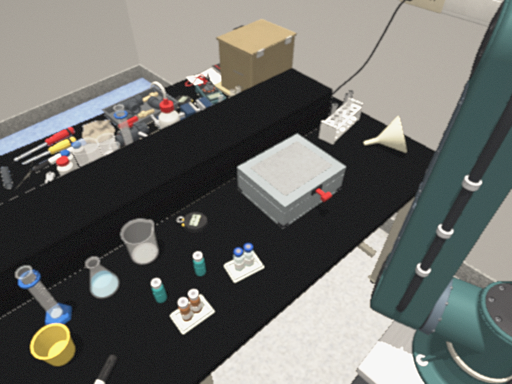

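View pics/top0.png

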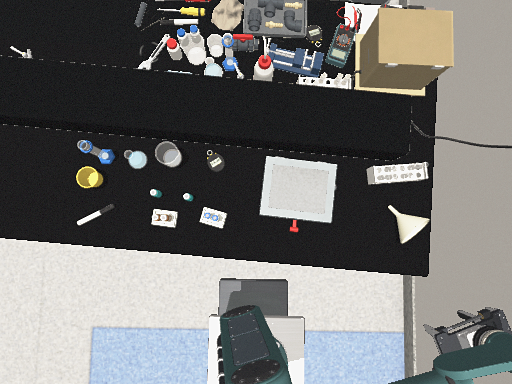

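The scene view shows the shut grey case (handle near 325,194), the clear pair near (243,258) and the amber pair near (189,305). Two turquoise look-alikes stand behind. In the top view the case is at (298,188), the handle at (294,227), amber at (164,218) and clear at (213,217).

Run:
```python
from h import *
crop('top0',140,145,350,245,3.8,'t0c')
crop('scene0',140,225,280,335,5.5,'s0c')
crop('scene0',225,125,360,235,5.5,'s0d')
```

```text
(no output)
```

View pics/t0c.png

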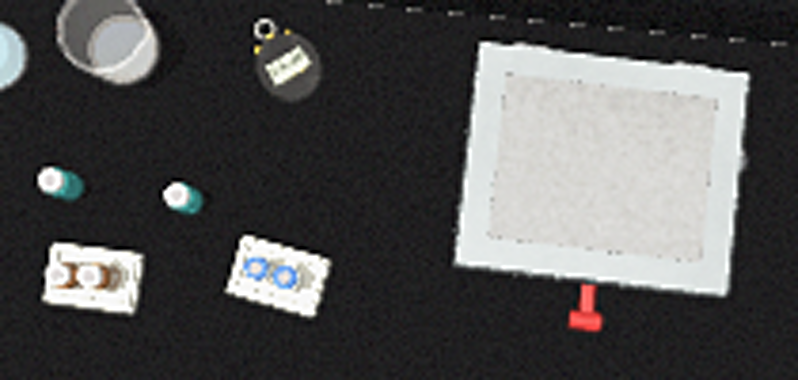

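View pics/s0c.png

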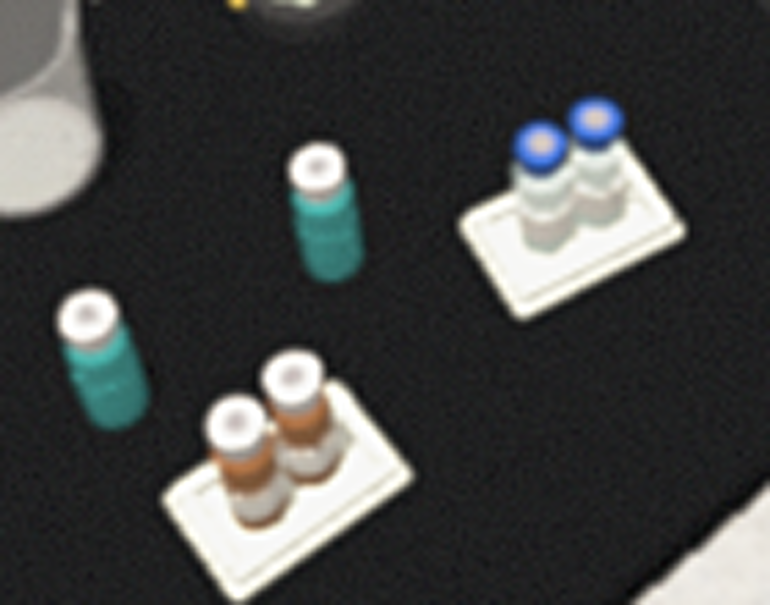

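View pics/s0d.png

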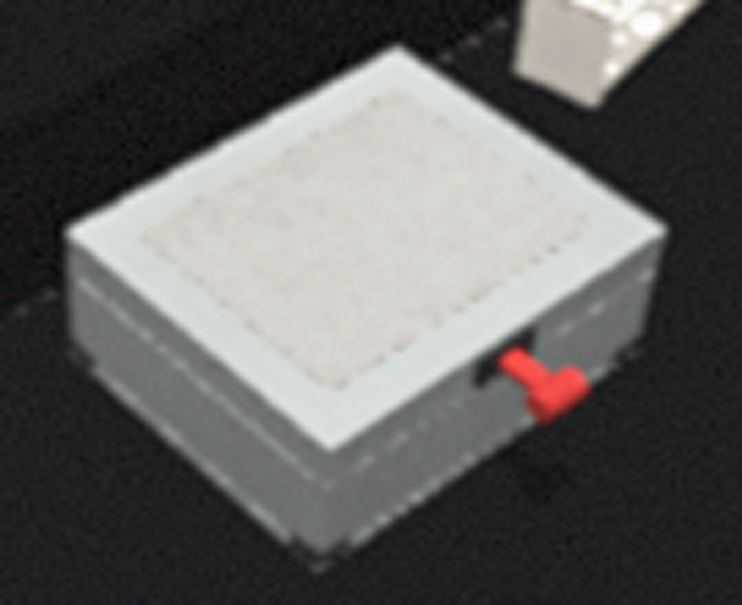

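Run:
```python
from h import *
t=lambda u,v:('top0',(u+.5)/3.8-.5+140,(v+.5)/3.8-.5+145)
s=lambda u,v:('scene0',(u+.5)/5.5-.5+140,(v+.5)/5.5-.5+225)
d=lambda u,v:('scene0',(u+.5)/5.5-.5+225,(v+.5)/5.5-.5+125)
tc=[(481,42),(749,73),(728,296),(455,265)]; dc=[(67,232),(397,45),(667,232),(333,450)]
C=[]
for a,b in zip(tc,dc):
    p=tri([t(*a),d(*b)]); C.append(p); print('corner',p.round(4),onz(*t(*a),.088).round(4),onz(*d(*b),.088).round(4))
C=np.array(C); 
for nm,C in(('top',np.array([onz(*t(*a),.088) for a in tc])),('sc',np.array([onz(*d(*b),.088) for b in dc]))):
    xa=(C[0]+C[1]-C[2]-C[3]); ya=(C[0]+C[3]-C[1]-C[2]); print(nm,C.mean(0),'yaw',np.arctan2(xa[1],xa[0]),np.arctan2(-ya[0],ya[1]),np.linalg.norm(xa)/2,np.linalg.norm(ya)/2)
print('handle',tri([t(586,321),d(558,395)]),onz(*t(586,320),.073),onz(*d(558,395),.073))
for nm,a,b in[('amb1',(61,276),(237,423)),('amb2',(93,277),(294,377)),('clr1',(255,267),(541,144)),('clr2',(285,276),(596,119)),('turq1',(49,180),(89,317)),('turq2',(178,194),(318,167))]:
    print(nm,tri([t(*a),s(*b)]).round(4),onz(*t(*a),.076).round(4),onz(*s(*b),.076).round(4))
```

```text
corner [ 0.6794 -0.0181  0.0876] [ 0.6796 -0.0179  0.088 ] [ 0.6788 -0.0181  0.088 ]
corner [ 0.6573 -0.2457  0.0912] [ 0.6586 -0.246   0.088 ] [ 0.6592 -0.2497  0.088 ]
corner [ 0.4685 -0.2297  0.0854] [ 0.4695 -0.2284  0.088 ] [ 0.4663 -0.2278  0.088 ]
corner [ 4.895e-01 -2.000e-04  8.900e-02] [4.903e-01 4.000e-04 8.800e-02] [ 0.4892 -0.0016  0.088 ]
top [ 0.57449397 -0.12300535  0.088     ] yaw -0.0944970850261803 -0.09118407605731545 0.19003241824265257 0.2294371864243725
sc [ 0.57335097 -0.12426999  0.088     ] yaw -0.10014409239874766 -0.09260593527517721 0.19222663337137058 0.22990117677083424
handle [ 0.44525689 -0.11221719  0.07308503] [ 0.44685819 -0.11170948  0.073     ] [ 0.44456923 -0.1128525   0.073     ]
amb1 [0.4749 0.332  0.0722] [0.4742 0.3303 0.076 ] [0.4737 0.3335 0.076 ]
amb2 [0.4746 0.305  0.0723] [0.4739 0.3035 0.076 ] [0.4733 0.3065 0.076 ]
clr1 [0.4844 0.1675 0.0757] [0.4853 0.1682 0.076 ] [0.4833 0.1669 0.076 ]
clr2 [0.4774 0.1422 0.0749] [0.4783 0.1428 0.076 ] [0.476  0.1421 0.076 ]
turq1 [0.5546 0.345  0.0695] [0.5547 0.3441 0.076 ] [0.5497 0.3457 0.076 ]
turq2 [0.5456 0.2362 0.0677] [0.5454 0.2352 0.076 ] [0.5402 0.2389 0.076 ]
```

Call:
servo_tool --pt "0 0 0.1 0 0 0 9.4" --pt "0 0 0.1 0 0 0 9.4" --pt "0 0 0.1 0 0 0 9.4" --pt "0 0 0.1 0 0 0 9.4" --pt "0 0 0.07 0 0 0 9.4" --pt "0 0 0 -2.8 -1.4 0 7" --pt "0 0 0 -2.8 -1.4 0 6" --pt "0 0 0 -2.8 -1.4 0 6" --pt "0 0 0 -2.8 -1.4 0 6" --pt "0 0 0 -2.8 -1.4 0 6" --pt "0 0 0 -2.8 -1.4 0 6" --pt "0 0 0 -2.8 -1.4 0 6" --pt "0 0 0 -2.8 -1.4 0 6" --pt "0 0 0 -2.8 -1.4 0 6" --pt "0 0 0 -2.8 -1.4 0 6" --pt "0 0 0 -2.8 -1.4 0 6" --pt "0 0 0 -2.8 -1.4 0 6"

```text
t: 1.52
ee_pos: [0.4116, -0.1841, 0.2139]
tool_rot: [-2.068, 2.358, 0.034]
ft_force: [0.2, 0.2, -0.2]
opening: 0.06
```

```bash
cat >> h.py <<'E'
def to(P,yaw=None):
    # remaining move in tool axes (cm) and turn (rad, rotvec in tool frame) to point P with tool down, tool x at world yaw
    s,Rm=st(); print('shift cm',np.round(100*Rm.T@(np.array(P)-s['ee_pos']),2))
    if yaw is not None:
        x=np.array([np.cos(yaw),np.sin(yaw),0]);z=np.array([0,0,-1.]);G=np.c_[x,np.cross(z,x),z]
        print('turn',np.round(R.from_matrix(Rm.T@G).as_rotvec(),3))
E
python3 - <<'E'
from h import *
to((.4456,-.1115,.073),-1.665)
E
```

```text
1.5167 pos [ 0.4116 -0.1841  0.2139] q [-0.554 -0.12   1.596  0.011  1.685  1.148] F [ 0.2  0.2 -0.2] op 0.059983508686565774
[[-0.131 -0.991 -0.011]
 [-0.991  0.13   0.019]
 [-0.018  0.014 -1.   ]]
shift cm [-7.39 -2.61 14.19]
turn [ 0.013  0.018 -0.037]
```

Call:
servo_tool --pt "0.006 0.009 -0.018 -2.5 -0.9 2 6" --pt "0.006 0.009 -0.018 -2.5 -0.9 2 6" --pt "0 0 0 -2.5 -0.9 2 6" --pt "0 0 0 0 0 2 6" --pt "0 0 0 0 0 0 6"

```text
t: 1.93
ee_pos: [0.4503, -0.1026, 0.1315]
tool_rot: [-2.125, 2.311, -0.002]
ft_force: [-0.8, -0.1, -0.2]
opening: 0.0597
```

Run:
```python
from h import *
to((.4456,-.1115,.073),-1.665)
```

```text
1.9333 pos [ 0.4503 -0.1026  0.1315] q [-3.480e-01 -7.400e-02  1.719e+00  1.000e-03  1.495e+00  1.307e+00] F [-0.8 -0.1 -0.2] op 0.05970327925833946
[[-0.084 -0.996  0.002]
 [-0.996  0.084  0.   ]
 [-0.    -0.002 -1.   ]]
shift cm [0.93 0.4  5.84]
turn [-0.002  0.     0.01 ]
```

Call:
servo_tool --pt "0 0 0.01 0.9 0.4 1 6" --pt "0 0 0 0.1 0.1 1.8 6" --pt "0 0 0 0 0 1.8 6" --pt "0 0 0 0 0 1 6" --pt "0 0 0 0 0 0 6"

```text
t: 2.35
ee_pos: [0.4445, -0.1131, 0.0755]
tool_rot: [-2.114, 2.322, -0.003]
ft_force: [0.3, -0.7, 0.4]
opening: 0.0604
```

Run:
```python
from h import *
to((.4456,-.1115,.073),-1.665)
snap('scene','s1');snap('top','t1');crop('s1',270,125,400,225,6,'s1c');crop('t1',240,150,350,250,6,'t1c')
```

```text
2.35 pos [ 0.4445 -0.1131  0.0755] q [-3.730e-01 -3.800e-02  1.801e+00  1.000e-03  1.377e+00  1.291e+00] F [ 0.3 -0.7  0.4] op 0.0603837882144056
[[-0.094 -0.996  0.002]
 [-0.996  0.094 -0.   ]
 [ 0.    -0.002 -1.   ]]
shift cm [-0.17 -0.1   0.25]
turn [-0.002 -0.     0.   ]
```

View pics/s1c.png

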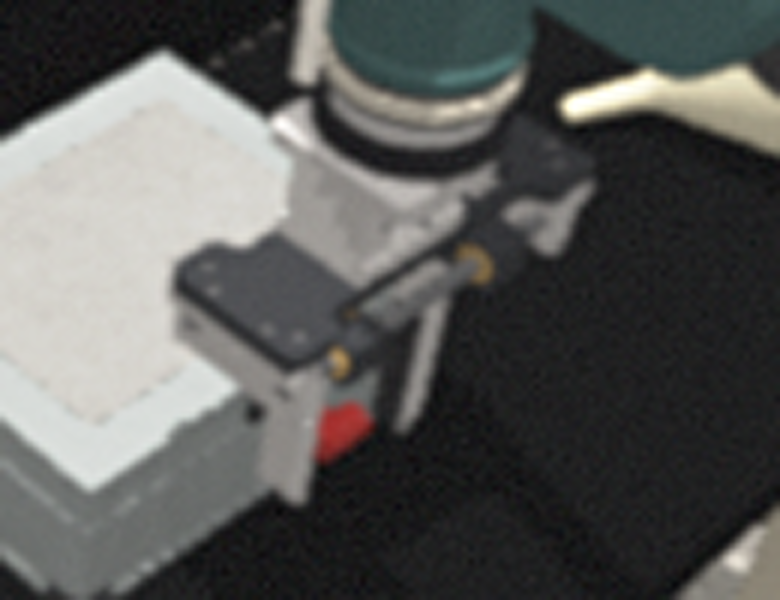

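The red bar (around 345,430 in the crop) sits between the open fingers. I'll close on it.

Call:
servo_tool --pt "0 0 0 -0.1 -0.1 0.3 3.5" --pt "0 0 0 0 0 0 2" --pt "0 0 0 0 0 0 1.5" --pt "0 0 0 0 0 0 1.5" --pt "0 0 0 0 0 0 1.5" --pt "0 0 0 0 0 0 1.5" --squeeze 25

```text
t: 2.95
ee_pos: [0.4503, -0.1103, 0.0791]
tool_rot: [-2.105, 2.314, -0.01]
ft_force: [0.1, 3.2, -1.0]
opening: 0.0254
```

Run:
```python
from h import *
to((.4456,-.1115,.073),-1.665)
```

```text
2.95 pos [ 0.4503 -0.1103  0.0791] q [-0.369 -0.038  1.793  0.009  1.375  1.294] F [ 0.1  3.2 -1. ] op 0.025448567254228036
[[-0.094 -0.995  0.014]
 [-0.996  0.094  0.004]
 [-0.006 -0.014 -1.   ]]
shift cm [0.17 0.47 0.6 ]
turn [-0.014  0.006 -0.   ]
```

Call:
servo_tool --pt "0 0 0 0 -0.2 -1.6 1.5" --pt "0 0 0 0 -0.35 -1.9 1.5" --pt "0 0 0 0 -0.5 -1.9 1.5" --pt "0 0 0 0 -0.65 -1.9 1.5" --pt "0 0 0 0 -0.8 -1.8 1.5" --pt "0 0 0 0 -0.95 -1.7 1.5"

```text
t: 3.45
ee_pos: [0.4839, -0.1134, 0.1862]
tool_rot: [-2.106, 2.313, -0.01]
ft_force: [3.8, -1.2, -4.9]
opening: 0.0258
```

```bash
cat >> h.py <<'E'
def arc():
    s,Rm=st(); H=np.array([.574+.095*np.cos(.094),-.1235-.095*np.sin(.094),.06]); d=s['ee_pos']-H
    x=-(d[0]*np.cos(.094)-d[1]*np.sin(.094)); y=d[0]*np.sin(.094)+d[1]*np.cos(.094)
    print('r',np.hypot(x,d[2]),'phi',np.arctan2(d[2],x),'y',y)
E
python3 - <<'E'
from h import *
arc()
E
```

```text
3.45 pos [ 0.4839 -0.1134  0.1862] q [-0.35  -0.03   1.566  0.009  1.593  1.314] F [ 3.8 -1.2 -4.9] op 0.025768318698965252
[[-0.094 -0.996  0.014]
 [-0.996  0.094  0.004]
 [-0.006 -0.014 -1.   ]]
r 0.22449436946330464 phi 0.5971644155839821 y 0.0015897492381813615
```

Call:
servo_tool --pt "0 0 0 0 -1.1 -1.5 1.5" --pt "0 0 0 0 -1.3 -1.4 1.5" --pt "0 0 0 0 -1.4 -1.3 1.5" --pt "0 0 0 0 -1.5 -1.2 1.5" --pt "0 0 0 0 -1.6 -1.05 1.5" --pt "0 0 0 0 -1.65 -0.9 1.5"

```text
t: 3.95
ee_pos: [0.5696, -0.1216, 0.2641]
tool_rot: [-2.108, 2.315, -0.007]
ft_force: [1.1, -0.6, -3.6]
opening: 0.0257
```

Run:
```python
from h import *
arc()
```

```text
3.95 pos [ 0.5696 -0.1216  0.2641] q [-0.312  0.149  1.225  0.007  1.759  1.354] F [ 1.1 -0.6 -3.6] op 0.025655211960005853
[[-0.094 -0.996  0.011]
 [-0.996  0.094  0.004]
 [-0.005 -0.01  -1.   ]]
r 0.2270887890363073 phi 1.1168943312764783 y 0.0014858211332571224
```

Call:
servo_tool --pt "0 0 0 0 -1.2 -0.4 1.5" --pt "0 0 0 0 -1.2 -0.4 1.5" --pt "0 0 0 0 -1.1 -0.35 1.5" --pt "0 0 0 0 -1.0 -0.3 1.5"

```text
t: 4.28
ee_pos: [0.6159, -0.126, 0.2814]
tool_rot: [-2.11, 2.317, -0.004]
ft_force: [0.2, 0.5, -2.3]
opening: 0.0257
```

Run:
```python
from h import *
arc()
```

```text
4.2833 pos [ 0.6159 -0.126   0.2814] q [-0.295  0.258  1.062  0.005  1.815  1.371] F [ 0.2  0.5 -2.3] op 0.025667614947330133
[[-0.093 -0.996  0.007]
 [-0.996  0.093  0.003]
 [-0.004 -0.007 -1.   ]]
r 0.2276763630098307 phi 1.3354009036086048 y 0.0014802006020994372
```

Nearly there; a few gentle extra rows until the stop is felt.

Call:
servo_tool --pt "0 0 0 0 -0.5 -0.12 1.5" --pt "0 0 0 0 -0.5 -0.1 1.5" --pt "0 0 0 0 -0.4 -0.1 1.5" --pt "0 0 0 0 0 0 1.5"

```text
t: 4.62
ee_pos: [0.6255, -0.1269, 0.2835]
tool_rot: [2.111, -2.32, -0.018]
ft_force: [-1.7, 1.3, 1.6]
opening: 0.0259
```

Run:
```python
from h import *
arc()
snap('scene','s2');crop('s2',210,60,360,240,4,'s2c');snap('top','t2');crop('t2',240,130,350,240,5,'t2c')
```

```text
4.6167 pos [ 0.6255 -0.1269  0.2835] q [-0.29   0.296  1.011  0.002  1.847  1.376] F [-1.7  1.3  1.6] op 0.02591669887657072
[[-0.094 -0.996 -0.011]
 [-0.996  0.094  0.005]
 [-0.004  0.012 -1.   ]]
r 0.2276919923073298 phi 1.3788863362386827 y 0.0014532117468333671
```

View pics/s2c.png

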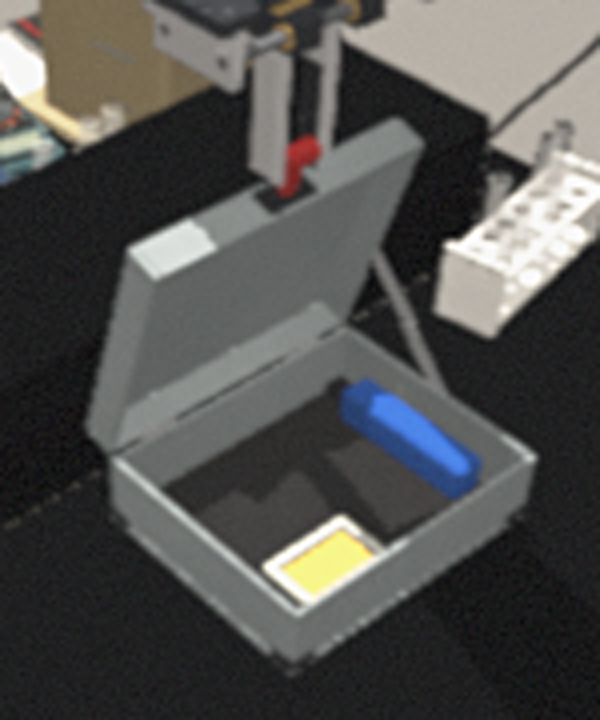

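View pics/t2c.png

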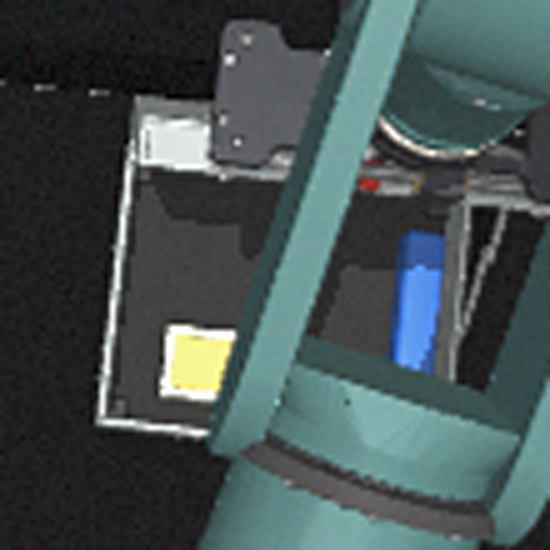

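The lid is up and the stay (crop 380,260 to 440,385) looks nearly straight. I'll press a little more and check the force.

Call:
servo_tool --pt "0 0 0 0 -0.3 -0.05 1.5" --pt "0 0 0 0 -0.4 -0.1 1.5" --pt "0 0 0 0 -0.5 -0.1 1.5" --pt "0 0 0 0 -0.5 0 1.5" --pt "0 0 0 0 -0.5 0 1.5"

```text
t: 5.13
ee_pos: [0.6285, -0.1273, 0.2837]
tool_rot: [2.084, -2.299, -0.076]
ft_force: [-14.6, 1.2, 2.8]
opening: 0.0257
```

Run:
```python
from h import *
arc()
```

```text
5.1333 pos [ 0.6285 -0.1273  0.2837] q [-0.285  0.343  0.952 -0.007  1.908  1.382] F [-14.6   1.2   2.8] op 0.025652043727276468
[[-0.098 -0.993 -0.06 ]
 [-0.995  0.098  0.011]
 [-0.005  0.061 -0.998]]
r 0.22731562944687245 phi 1.3923521911036894 y 0.0013591905838986479
```

Call:
servo_tool --pt "0 0 0 0 0 0 1.5" --pt "0 0 0 0 0.2 0 1.5" --pt "-0.05 0 0 0 0.2 0 1.5" --pt "0 0 0 0 0.2 0 1.5" --pt "0 0 0 0 0.3 0 1.5" --pt "0 0 0 0 0.3 0 1.5"

```text
t: 5.63
ee_pos: [0.6216, -0.1265, 0.2823]
tool_rot: [2.069, -2.279, -0.117]
ft_force: [8.0, -0.5, -3.2]
opening: 0.0258
```

Run:
```python
from h import *
arc()
snap('scene','s3');crop('s3',270,90,370,190,6,'s3c')
```

```text
5.6333 pos [ 0.6216 -0.1265  0.2823] q [-0.283  0.355  0.941 -0.014  1.943  1.379] F [ 8.  -0.5 -3.2] op 0.02584527753265298
[[-0.097 -0.991 -0.097]
 [-0.995  0.096  0.015]
 [-0.006  0.097 -0.995]]
r 0.2272511874562392 phi 1.3612008126965496 y 0.0014719451746471844
```

View pics/s3c.png

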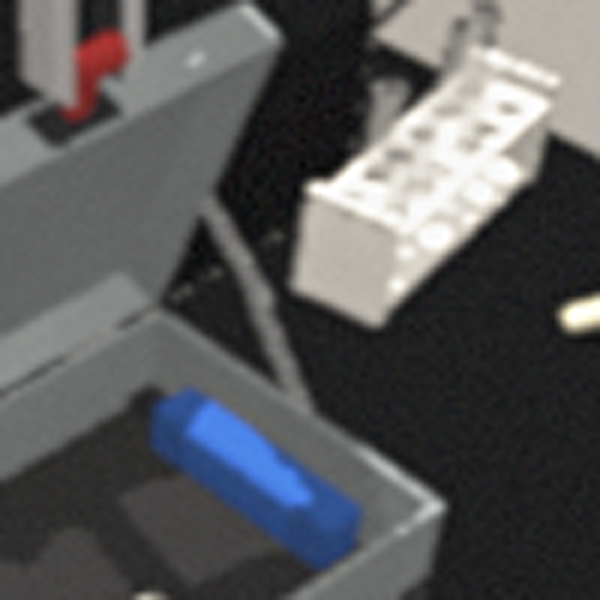

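It pushes back with 8 N when I pull it toward closing, and the links look past straight: locked. I'll release it.

Call:
servo_tool --pt "0 0 0 0 -0.2 0 1.5" --pt "0 0 0 0 0 0 2.5" --pt "0 0 0 0 0 0 3" --pt "0 0 0 0 0 0 4" --pt "0 0 0 0 0 0 5.5" --pt "0 0 0 0 0 0 6" --pt "0 0 0 0 0 0 6"

```text
t: 6.27
ee_pos: [0.6228, -0.1267, 0.2838]
tool_rot: [2.071, -2.281, -0.111]
ft_force: [0.2, -0.8, -0.8]
opening: 0.053
```

Run:
```python
from h import *
arc()
snap('scene','s4');crop('s4',210,60,370,190,5,'s4c')
```

```text
6.2667 pos [ 0.6228 -0.1267  0.2838] q [-0.283  0.354  0.939 -0.013  1.94   1.38 ] F [ 0.2 -0.8 -0.8] op 0.053019029119174325
[[-0.097 -0.991 -0.092]
 [-0.995  0.096  0.014]
 [-0.005  0.092 -0.996]]
r 0.22855850836674693 phi 1.367433518555555 y 0.0013904404253133338
```

View pics/s4c.png

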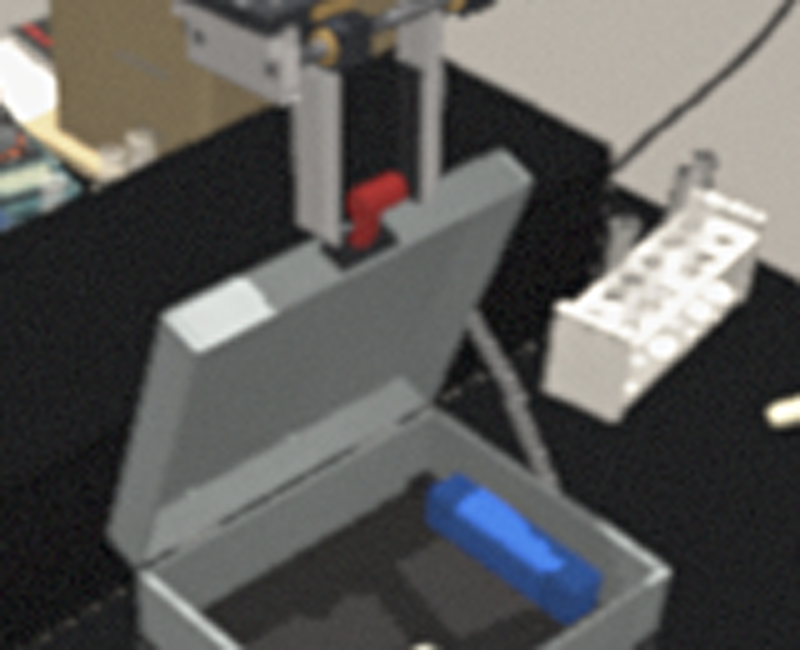

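The lid holds itself with the fingers open. I'll retreat up, then work out the amber approach.

Call:
servo_tool --pt "0 0 0 0 0 -1.5 6.5" --pt "0 0 0 0 0 -2.5 7" --pt "0 0 0 0 0.5 -2.5 8" --pt "0 0 0 0 1 -2 8.5" --pt "0 0 0 0 2 0 9" --pt "0 0 0 0 1.5 0 9"

```text
t: 6.82
ee_pos: [0.5815, -0.1232, 0.372]
tool_rot: [2.068, -2.277, -0.121]
ft_force: [-1.4, 0.1, -0.2]
opening: 0.0891
```

Run:
```python
from h import *
to((.474,.3185,.16),-1.6)
snap('top','t5');crop('t5',145,180,245,240,8,'t5c')
snap('scene','s5');crop('s5',160,280,220,335,11,'s5c');crop('s5',210,60,370,190,5,'s5d')
```

```text
6.8167 pos [ 0.5815 -0.1232  0.372 ] q [-0.296  0.293  0.843 -0.016  2.106  1.363] F [-1.4  0.1 -0.2] op 0.08912702355926824
[[-0.096 -0.99  -0.099]
 [-0.995  0.095  0.016]
 [-0.006  0.1   -0.995]]
shift cm [-42.8   12.72  22.87]
turn [ 0.1    0.01  -0.067]
```

View pics/t5c.png

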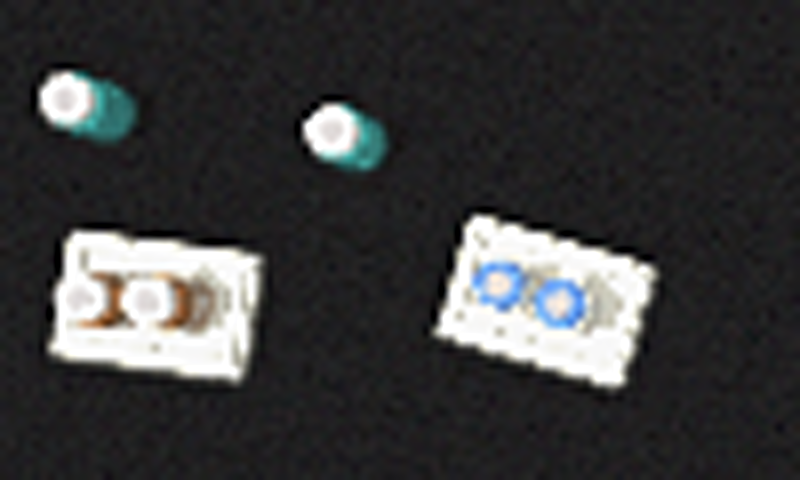

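View pics/s5c.png

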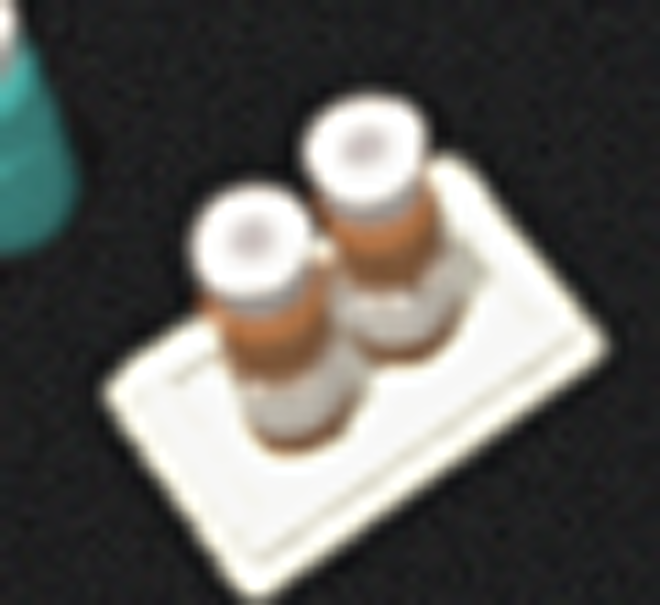

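View pics/s5d.png

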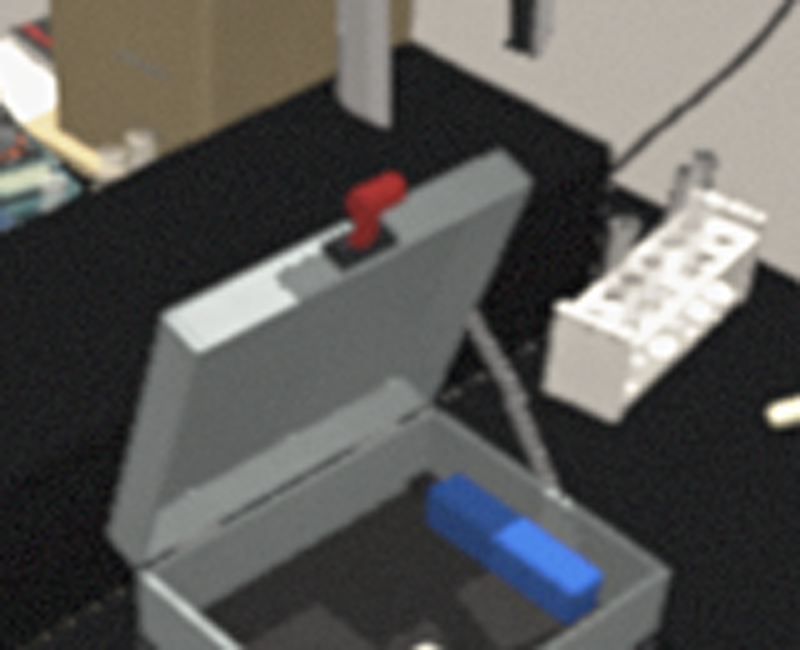

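Run:
```python
from h import *
t=lambda u,v:('t5',(u+.5)/8-.5+145,(v+.5)/8-.5+180)
s=lambda u,v:('s5',(u+.5)/11-.5+160,(v+.5)/11-.5+280)
for a,b in[((82,300),(250,238)),((149,301),(366,145))]:
    print(tri([t(*a),s(*b)]).round(4),onz(*t(*a),.076).round(4),onz(*s(*b),.076).round(4))
print('bases sc',onz(*s(300,425),.008),onz(*s(405,335),.008))
for C in(np.array([onz(*t(*a),.014) for a in[(70,232),(262,257),(241,382),(50,355)]]),np.array([onz(*s(*a),.014) for a in[(105,392),(445,158),(608,350),(257,598)]])):
    print(C.round(4).tolist(),C.mean(0)); l=C[1]-C[0]+C[2]-C[3]; print(l/2,np.linalg.norm(l)/2,'dirs',np.arctan2(l[0],-l[1]))
```

```text
[0.4749 0.3334 0.0755] [0.4748 0.333  0.076 ] [0.4749 0.3336 0.076 ]
[0.4748 0.3063 0.0757] [0.4749 0.3065 0.076 ] [0.4744 0.3063 0.076 ]
bases sc [0.47077869 0.33570094 0.008     ] [0.47068997 0.30896936 0.008     ]
[[0.5042, 0.3557, 0.014], [0.4955, 0.2747, 0.014], [0.4429, 0.2814, 0.014], [0.4525, 0.3616, 0.014]] [0.47379335 0.31836363 0.014     ]
[-0.00914174 -0.08062889  0.        ] 0.08114548410835866 dirs -0.11289838067301484
[[0.5007, 0.3596, 0.014], [0.4921, 0.2797, 0.014], [0.4368, 0.2843, 0.014], [0.4467, 0.3646, 0.014]] [0.4690708  0.32203343 0.014     ]
[-0.00926264 -0.08007579  0.        ] 0.08060972903773418 dirs -0.11516165372679889
```

Amber cap centres come out at (0.475,0.333) and (0.475,0.306), 27 mm apart along world y. The stay visibly stays bent past its line and the lid is up. I'll go over the amber pair.

Call:
servo_tool --pt "0.05 0.005 -0.045 -2 1 0 8" --pt "0.05 0.005 -0.045 -3 0.8 0 8" --pt "0 0 0 -3.4 0.8 1 8" --pt "0 0 0 -3.4 0.8 1 8" --pt "0 0 0 -3.4 0.8 1.4 8" --pt "0 0 0 -3.4 0.8 1.4 8" --pt "0 0 0 -3.4 0.8 1.5 8" --pt "0 0 0 -3.4 0.8 1.5 8" --pt "0 0 0 -3.4 0.8 1.5 8" --pt "0 0 0 -3.4 0.8 1.5 8" --pt "0 0 0 -3.4 0.8 1.5 8" --pt "0 0 0 -3.4 0.8 1.5 8" --pt "0 0 0 -3.0 0.7 1.5 8" --pt "0 0 0 0 0 0 8"

```text
t: 8.08
ee_pos: [0.4837, 0.3158, 0.2023]
tool_rot: [2.208, -2.232, -0.002]
ft_force: [-0.7, 0.0, 0.4]
opening: 0.08
```

Run:
```python
from h import *
to((.4748,.3199,.16),-1.575)
```

```text
8.0833 pos [0.4837 0.3158 0.2023] q [4.800e-01 1.560e-01 1.339e+00 1.000e-03 1.650e+00 2.061e+00] F [-0.7  0.   0.4] op 0.07998992125654614
[[-0.011 -1.    -0.003]
 [-1.     0.011 -0.001]
 [ 0.001  0.002 -1.   ]]
shift cm [-0.41  0.89  4.23]
turn [ 0.002 -0.001 -0.006]
```

Call:
servo_tool --pt "0 0 -0.006 -0.4 0.8 1.5 8" --pt "0 0 0 0 0.1 2.5 8" --pt "0 0 0 0 0 2.5 8" --pt "0 0 0 0 0 2 8" --pt "0 0 0 0 0 1 8" --pt "0 0 0 0 0 0 8"

```text
t: 8.58
ee_pos: [0.4754, 0.3222, 0.1014]
tool_rot: [2.22, -2.217, -0.0]
ft_force: [-0.2, -0.4, 0.2]
opening: 0.0802
```

Run:
```python
from h import *
to((.4748,.3199,.041),-1.575)
snap('scene','s6');crop('s6',130,240,260,340,6,'s6c')
snap('top','t6');crop('t6',130,180,230,240,8,'t6c')
```

```text
8.5833 pos [0.4754 0.3222 0.1014] q [ 4.970e-01  1.990e-01  1.492e+00 -1.000e-03  1.455e+00  2.067e+00] F [-0.2 -0.4  0.2] op 0.08015058344831574
[[ 0.001 -1.    -0.003]
 [-1.    -0.001 -0.003]
 [ 0.003  0.003 -1.   ]]
shift cm [0.21 0.04 6.04]
turn [ 0.003 -0.003  0.006]
```

View pics/s6c.png

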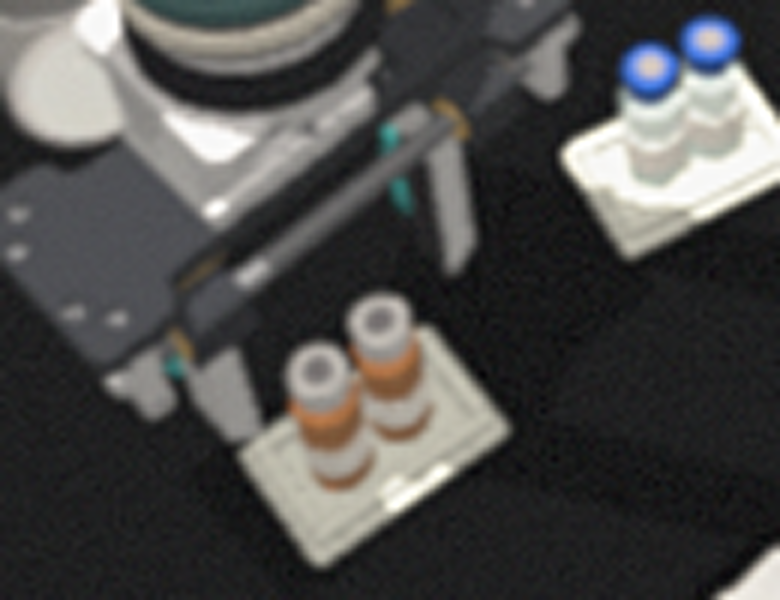

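The fingers straddle the amber pair (caps at crop 318,375 and 380,322). Descending.

Call:
servo_tool --pt "0 0 0.006 0.2 0.05 1.5 8" --pt "0 0 0 0 0 2 8" --pt "0 0 0 0 0 1.5 8" --pt "0 0 0 0 0 0.7 7" --pt "0 0 0 0 0 0 7"

```text
t: 9.1
ee_pos: [0.4847, 0.3234, 0.0569]
tool_rot: [-2.199, 2.216, -0.011]
ft_force: [-0.3, -1.1, 0.1]
opening: 0.0715
```

Run:
```python
from h import *
to((.4748,.3199,.041),-1.575)
snap('scene','s7');crop('s7',140,250,240,340,7,'s7c')
```

```text
9.1 pos [0.4847 0.3234 0.0569] q [ 4.920e-01  2.350e-01  1.542e+00 -1.000e-03  1.344e+00  2.070e+00] F [-0.3 -1.1  0.1] op 0.07147540171082996
[[-0.007 -1.     0.019]
 [-1.     0.007  0.009]
 [-0.009 -0.019 -1.   ]]
shift cm [0.37 1.02 1.57]
turn [-0.019  0.009 -0.003]
```

View pics/s7c.png

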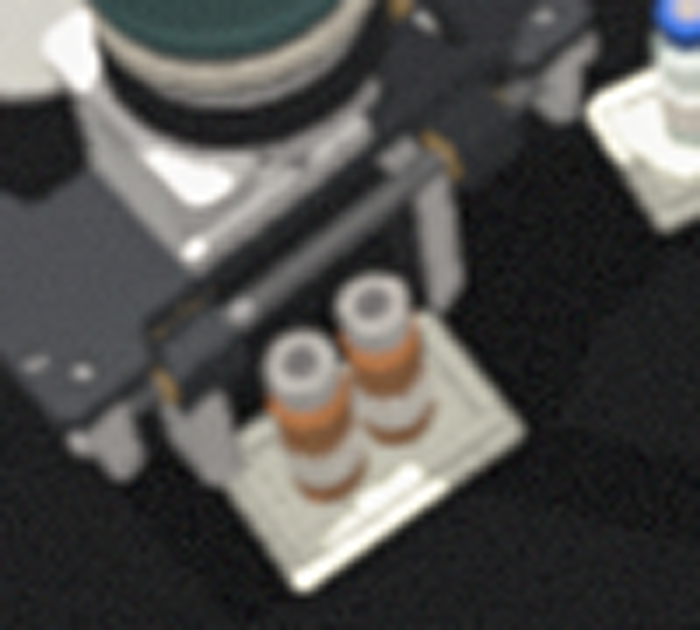

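The tool drifted 10 mm in x while descending (TCP 0.485, z 0.057). I'll correct it before closing.

Call:
servo_tool --pt "-0.01 0.005 0 0.3 0.8 0 7" --pt "-0.01 0 0 0.1 0.3 0.5 7" --pt "0 0 0 0 0 0.5 7" --pt "0 0 0 0 0 0.4 7"

```text
t: 9.48
ee_pos: [0.4768, 0.3213, 0.0494]
tool_rot: [-2.204, 2.221, 0.001]
ft_force: [-0.0, -0.2, -0.1]
opening: 0.0699
```

Run:
```python
from h import *
to((.4748,.3199,.041),-1.575)
```

```text
9.4833 pos [0.4768 0.3213 0.0494] q [0.492 0.231 1.562 0.004 1.336 2.069] F [-0.  -0.2 -0.1] op 0.06986297142658085
[[-0.007 -1.     0.008]
 [-1.     0.007  0.009]
 [-0.009 -0.008 -1.   ]]
shift cm [0.14 0.21 0.84]
turn [-0.008  0.009 -0.003]
```

Call:
servo_tool --pt "-0.01 0.01 0 0.15 0.2 0.6 7" --pt "0 0 0 0.05 0.1 0.6 7" --pt "0 0 0 0 0 0.3 7" --pt "0 0 0 0 0 0 7"

```text
t: 9.82
ee_pos: [0.4737, 0.3192, 0.0328]
tool_rot: [2.212, -2.228, -0.001]
ft_force: [-0.3, -0.4, 1.9]
opening: 0.0702
```

Run:
```python
from h import *
to((.4748,.3199,.041),-1.575)
```

```text
9.8167 pos [0.4737 0.3192 0.0328] q [ 0.494  0.25   1.576 -0.     1.319  2.072] F [-0.3 -0.4  1.9] op 0.07015155100157346
[[-0.007 -1.    -0.002]
 [-1.     0.007 -0.001]
 [ 0.001  0.002 -1.   ]]
shift cm [-0.07 -0.11 -0.82]
turn [ 0.002 -0.001 -0.003]
```

Call:
servo_tool --pt "0 0 0 -0.05 -0.1 -0.6 7" --pt "0 0 0 0 0 0 7" --pt "0 0 0 0 0 0 7"

```text
t: 10.07
ee_pos: [0.4745, 0.3197, 0.0387]
tool_rot: [2.211, -2.227, -0.002]
ft_force: [0.1, -0.7, -0.5]
opening: 0.0698
```

Run:
```python
from h import *
to((.4748,.3199,.041),-1.575)
```

```text
10.0667 pos [0.4745 0.3197 0.0387] q [ 0.494  0.247  1.567 -0.     1.332  2.072] F [ 0.1 -0.7 -0.5] op 0.06979412615106594
[[-0.007 -1.    -0.003]
 [-1.     0.007 -0.002]
 [ 0.002  0.003 -1.   ]]
shift cm [-0.02 -0.03 -0.23]
turn [ 0.003 -0.002 -0.003]
```

Call:
servo_tool --pt "0 0 0 0 0 -0.2 6" --pt "0 0 0 0 0 0 5.5" --pt "0 0 0 0 0 0 5.2" --pt "0 0 0 0 0 0 4.9" --pt "0 0 0 0 0 0 4.5" --pt "0 0 0 0 0 0 4.2" --pt "0 0 0 0 0 0 4.0" --pt "0 0 0 0 0 0 4.0" --squeeze 15

```text
t: 10.73
ee_pos: [0.4748, 0.32, 0.0415]
tool_rot: [2.212, -2.228, -0.001]
ft_force: [-0.0, -0.5, 0.2]
opening: 0.0477
```

Run:
```python
from h import *
to((.4748,.3199,.041),-1.575)
snap('scene','s8');crop('s8',140,250,240,340,7,'s8c')
```

```text
10.7333 pos [0.4748 0.32   0.0415] q [0.494 0.244 1.564 0.    1.337 2.072] F [-0.  -0.5  0.2] op 0.04766616855230124
[[-0.007 -1.    -0.003]
 [-1.     0.007 -0.001]
 [ 0.001  0.003 -1.   ]]
shift cm [ 0.   -0.    0.05]
turn [ 0.003 -0.001 -0.003]
```

View pics/s8c.png

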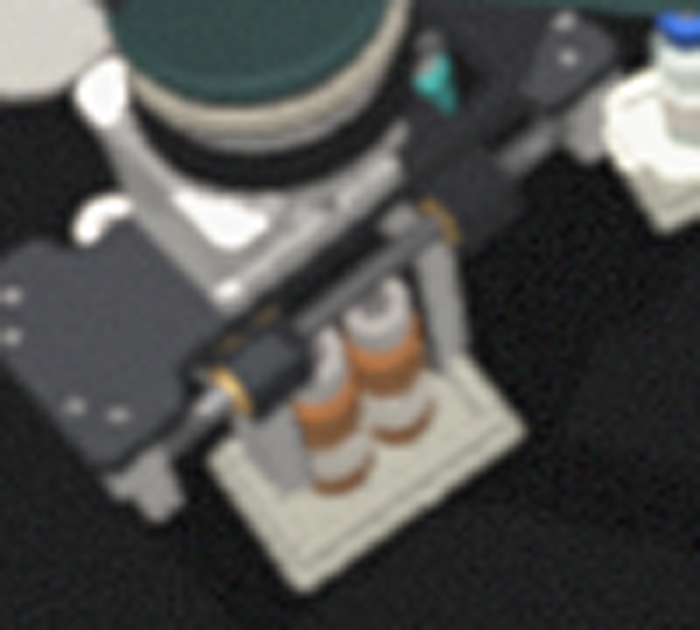

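The opening of 47.7 mm means both vials are held touching. Lifting.

Call:
servo_tool --pt "0 0 0 0 0 -0.6 4" --pt "0 0 0 0 0 -1 4" --pt "0 0 0 0 0 -1.5 4" --pt "0 0 0 0 0 -1.5 4" --pt "0 0 0 0 0 -1.5 4" --pt "0 0 0 0 0 -1.5 4" --pt "0 0 0 0 0 -1.5 4" --pt "0 0 0 0 0 -1.5 4" --pt "0 0 0 0 0 0 4" --squeeze 20

```text
t: 11.53
ee_pos: [0.4739, 0.3193, 0.1559]
tool_rot: [2.21, -2.226, -0.002]
ft_force: [-0.7, 0.0, 0.6]
opening: 0.0473
```

Run:
```python
from h import *
c,s_=np.cos(.094),np.sin(.094); B=np.array([.574-.045*c+.035*s_,-.1235+.045*s_+.035*c]); print('bay',B)
to((*B,.17),-1.665)
snap('scene','s9');crop('s9',140,200,260,330,5,'s9c')
t=lambda f,u,v:(f,u,v)
snap('top','t9');crop('s9',250,160,330,220,9,'s9d');crop('t9',250,180,330,240,9,'t9d')
```

```text
bay [ 0.53248382 -0.08443074]
11.5333 pos [0.4739 0.3193 0.1559] q [ 0.494  0.162  1.424 -0.     1.561  2.072] F [-0.7  0.   0.6] op 0.04726667174283031
[[-0.007 -1.    -0.005]
 [-1.     0.007 -0.003]
 [ 0.003  0.005 -1.   ]]
shift cm [40.33 -6.14 -1.32]
turn [ 0.005 -0.003  0.087]
```

View pics/s9c.png

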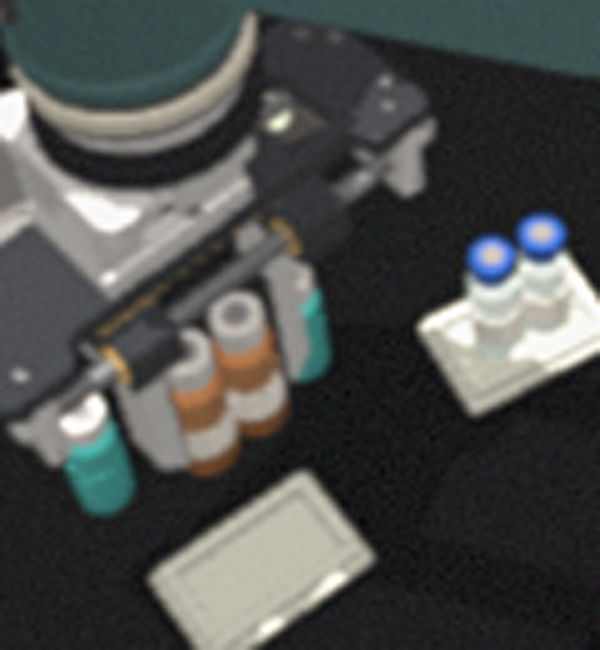

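View pics/s9d.png

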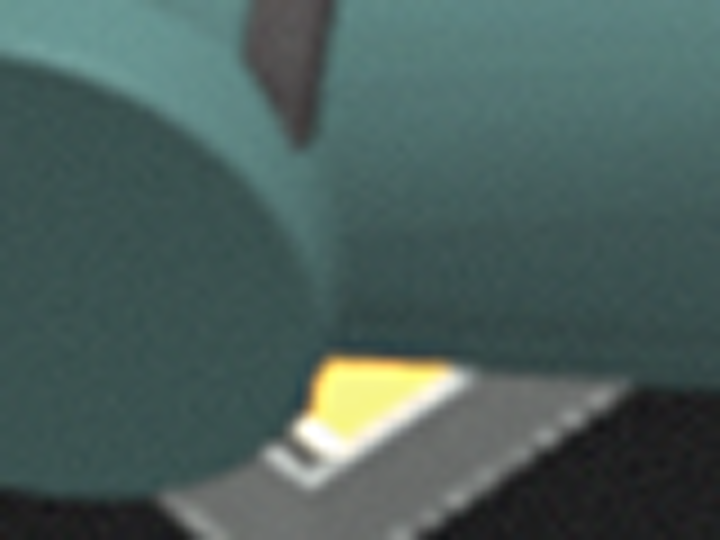

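View pics/t9d.png

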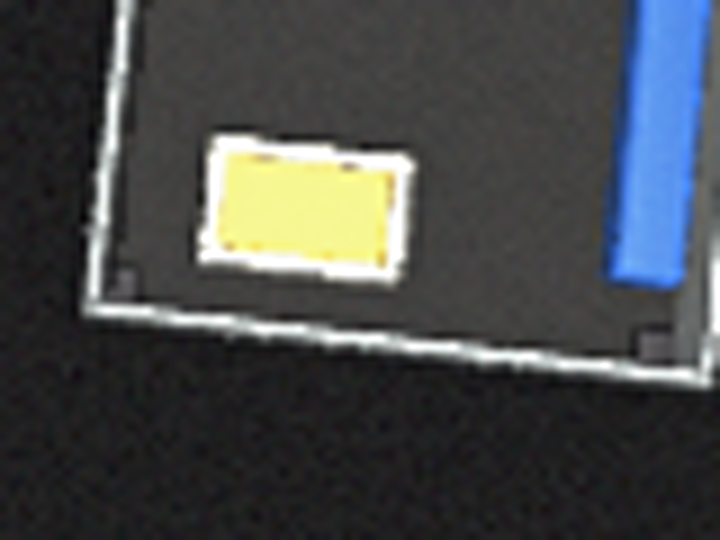

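Run:
```python
from h import *
t=lambda u,v:('t9',(u+.5)/9-.5+250,(v+.5)/9-.5+180)
C=np.array([onz(*t(*a),.016) for a in[(214,134),(414,156),(400,283),(200,263)]]);print(C.mean(0)); l=C[1]-C[0]+C[2]-C[3];print(np.linalg.norm(l)/2,np.arctan2(l[0],-l[1]))
```

```text
[ 0.53366806 -0.08374788  0.016     ]
0.0758539195382862 -0.08202711035689508
```

Call:
servo_tool --pt "0 0 0.02 1.5 -0.3 -0.2 4" --pt "0 0 0.02 2.5 -0.4 -0.2 4" --pt "0 0 0.02 2.7 -0.4 -0.2 4" --pt "0 0 0.02 2.7 -0.4 -0.2 4" --pt "0 0 0.01 2.7 -0.2 0 4" --pt "0 0 0 2.7 -0.1 0 4" --pt "0 0 0 2.7 0 0 4" --pt "0 0 0 2.7 0 0 4" --pt "0 0 0 2.7 0 0 4" --pt "0 0 0 2.7 0 0 4" --pt "0 0 0 2.7 0 0 4" --pt "0 0 0 2.7 0 0 4" --pt "0 0 0 2.5 0 0 4" --pt "0 0 0 2 0 0 4" --pt "0 0 0 1 0 0 4" --pt "0 0 0 0 0 0 4"

```text
t: 12.97
ee_pos: [0.4446, -0.0623, 0.1388]
tool_rot: [2.08, -2.293, -0.045]
ft_force: [-0.1, 0.0, -0.2]
opening: 0.0478
```

Run:
```python
from h import *
to((.5325,-.0844,.12),-1.665)
```

```text
12.9667 pos [ 0.4446 -0.0623  0.1388] q [-0.249 -0.068  1.699 -0.022  1.56   1.419] F [-0.1  0.  -0.2] op 0.04781416581483215
[[-0.097 -0.994 -0.053]
 [-0.995  0.097 -0.009]
 [ 0.014  0.052 -0.999]]
shift cm [ 1.33 -9.05  1.44]
turn [ 0.052 -0.014 -0.003]
```

Call:
servo_tool --pt "0.025 -0.007 0 0.3 -1.5 -0.3 4" --pt "0.025 -0.007 0 0.3 -2 0 4" --pt "0 0 0 0.3 -2 0 4" --pt "0 0 0 0.3 -2 0 4" --pt "0 0 0 0.2 -1.5 0 4" --pt "0 0 0 0 -0.5 0 4" --pt "0 0 0 0 0 0 4"

```text
t: 13.55
ee_pos: [0.5439, -0.082, 0.135]
tool_rot: [-2.112, 2.32, 0.007]
ft_force: [-0.0, 0.6, -0.8]
opening: 0.0476
```

Run:
```python
from h import *
to((.533,-.084,.044),-1.66)
snap('scene','s10');crop('s10',210,60,370,220,4.8,'s10c')
```

```text
13.55 pos [ 0.5439 -0.082   0.135 ] q [-0.257  0.122  1.511  0.006  1.51   1.408] F [-0.   0.6 -0.8] op 0.04758239791625705
[[-0.094 -0.996  0.   ]
 [-0.996  0.094  0.006]
 [-0.006  0.    -1.   ]]
shift cm [0.36 1.06 9.1 ]
turn [ 0.     0.006 -0.005]
```

View pics/s10c.png

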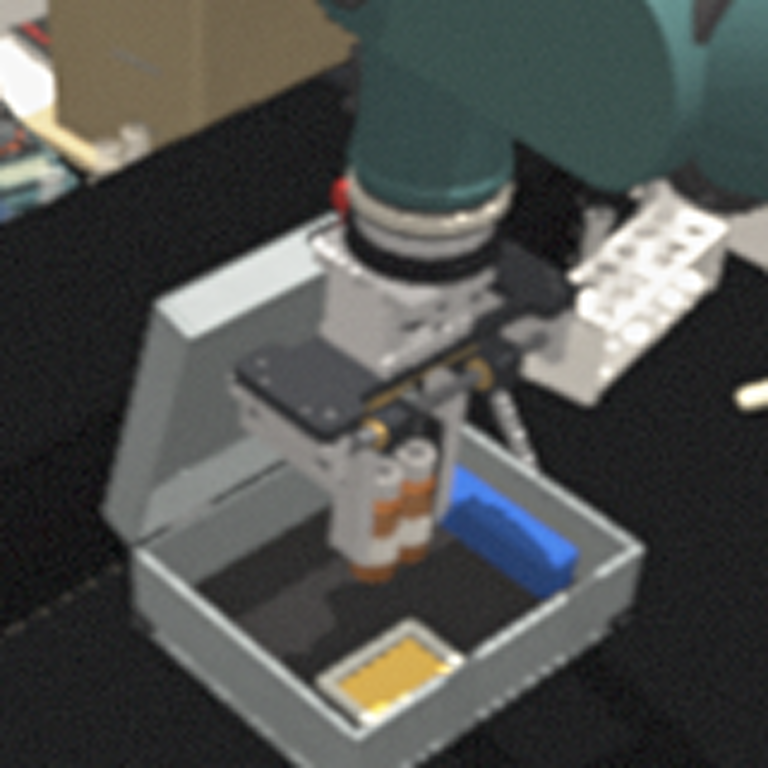

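Both vials hang upright in the grip above the bay (rim at crop 400,670). I'll shift back 1 cm, then descend.

Call:
servo_tool --pt "0 0.003 -0.005 0.35 0.9 0 4" --pt "0 0.003 0 0 0.2 1 4" --pt "0 0 0 0 0 1.4 4" --pt "0 0 0 0 0 1.4 4" --pt "0 0 0 0 0 0.5 4" --pt "0 0 0 0 0 0 4"

```text
t: 14.1
ee_pos: [0.5263, -0.0821, 0.089]
tool_rot: [2.123, -2.314, -0.002]
ft_force: [0.6, -0.2, -0.5]
opening: 0.0476
```

Run:
```python
from h import *
to((.533,-.084,.044),-1.66)
```

```text
14.1 pos [ 0.5263 -0.0821  0.089 ] q [-0.261  0.117  1.612 -0.     1.415  1.396] F [ 0.6 -0.2 -0.5] op 0.047588382346804174
[[-0.086 -0.996 -0.002]
 [-0.996  0.086  0.   ]
 [-0.     0.002 -1.   ]]
shift cm [ 0.14 -0.69  4.49]
turn [0.002 0.    0.003]
```

Call:
servo_tool --pt "0 0 0.003 0.15 -0.6 0 4" --pt "0 0 0 0 -0.1 0.7 4" --pt "0 0 0 0 0 0.9 4" --pt "0 0 0 0 0 0.3 4" --pt "0 0 0 0 0 0 4"

```text
t: 14.52
ee_pos: [0.5336, -0.0844, 0.0698]
tool_rot: [-2.12, 2.318, -0.002]
ft_force: [-0.2, -0.4, -0.7]
opening: 0.0473
```

Run:
```python
from h import *
to((.533,-.084,.044),-1.66)
snap('scene','s11');crop('s11',250,120,340,220,7,'s11c')
```

```text
14.5167 pos [ 0.5336 -0.0844  0.0698] q [-0.262  0.147  1.618 -0.     1.375  1.398] F [-0.2 -0.4 -0.7] op 0.04734287224315924
[[-0.089 -0.996  0.001]
 [-0.996  0.089 -0.001]
 [ 0.    -0.001 -1.   ]]
shift cm [-0.03  0.07  2.58]
turn [-0.001 -0.    -0.   ]
```

View pics/s11c.png

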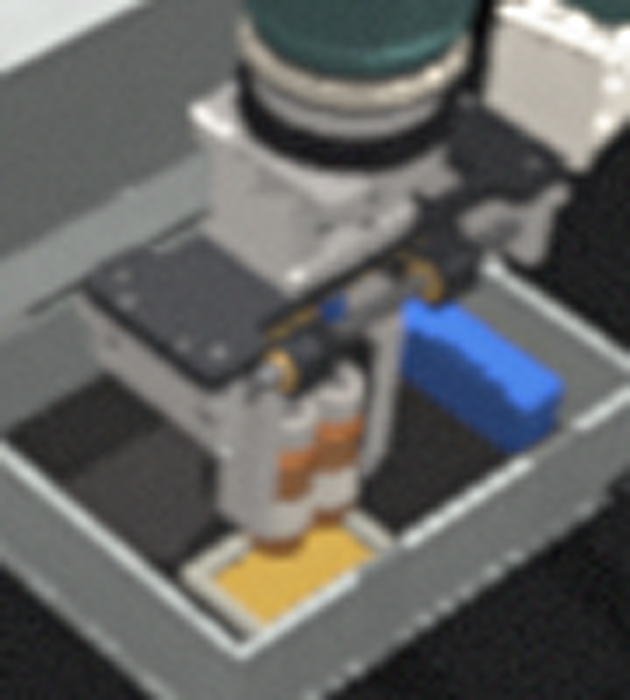

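Run:
```python
from h import *
s=lambda u,v:('s11',(u+.5)/7-.5+250,(v+.5)/7-.5+120)
f=lambda P:((proj('s11',P)-[250,120]+.5)*7-.5).round(0)
for y in(.012,-.012):
    d=np.array([.089,.996])*y; p=np.array([.5336,-.0844])+d
    # nearest base rim point toward camera
    n=np.array([-.70,.72])*.012
    print('base front edge pred',f([*(p+n),.035]),'x')
# bay floor predicted corners
for a,b in((-18,-32),(18,-32),(18,32),(-18,32)):
    c,q=np.cos(.09),np.sin(.09); print('bay floor',f([.533+(a*c+b*q)/1e3,-.084+(-a*q+b*c)/1e3,.008]))
```

```text
base front edge pred [274. 563.] x
base front edge pred [318. 533.] x
bay floor [378. 560.]
bay floor [314. 511.]
bay floor [199. 586.]
bay floor [263. 639.]
```

Call:
servo_tool --pt "0 0 0 0 0.05 0.7 4" --pt "0 0 0 0 0 0.7 4" --pt "0 0 0 0 0 0.4 4" --pt "0 0 0 0 0 0 4"

```text
t: 14.9
ee_pos: [0.5337, -0.0845, 0.0508]
tool_rot: [-2.119, 2.317, -0.004]
ft_force: [-0.1, 0.5, -1.2]
opening: 0.0473
```

Run:
```python
from h import *
to((.533,-.084,.044),-1.66)
```

```text
14.9 pos [ 0.5337 -0.0845  0.0508] q [-0.262  0.164  1.639 -0.     1.336  1.398] F [-0.1  0.5 -1.2] op 0.047316839832967195
[[-0.089 -0.996  0.003]
 [-0.996  0.089 -0.001]
 [ 0.001 -0.003 -1.   ]]
shift cm [-0.05  0.08  0.68]
turn [-0.003 -0.001 -0.   ]
```

Call:
servo_tool --pt "0 0 0 0 0.05 0.25 4" --pt "0 0 0 0 0 0.25 4" --pt "0 0 0 0 0 0.15 4" --pt "0 0 0 0 0 0 4"

```text
t: 15.23
ee_pos: [0.5333, -0.0845, 0.0436]
tool_rot: [-2.119, 2.317, -0.004]
ft_force: [0.8, -0.0, -0.2]
opening: 0.0475
```

Run:
```python
from h import *
to((.533,-.084,.044),-1.66)
snap('scene','s12');crop('s12',250,120,340,220,7,'s12c')
```

```text
15.2333 pos [ 0.5333 -0.0845  0.0436] q [-0.262  0.17   1.648 -0.     1.321  1.398] F [ 0.8 -0.  -0.2] op 0.04751983276515869
[[-0.089 -0.996  0.003]
 [-0.996  0.089 -0.001]
 [ 0.001 -0.003 -1.   ]]
shift cm [-0.05  0.04 -0.04]
turn [-0.003 -0.001 -0.   ]
```

View pics/s12c.png

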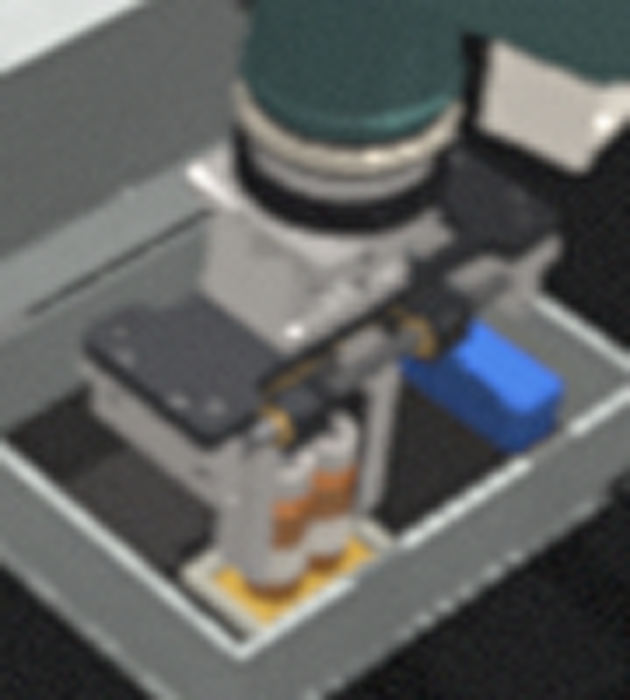

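The vials are over the yellow floor with no contact force yet, so I'll lower 1 to 2 mm at a time.

Call:
servo_tool --pt "0 0 0 0 0 0.12 4" --pt "0 0 0 0 0 0.12 4" --pt "0 0 0 0 0 0 4"

```text
t: 15.53
ee_pos: [0.5337, -0.0846, 0.044]
tool_rot: [-2.119, 2.317, -0.006]
ft_force: [-0.1, -0.5, -0.2]
opening: 0.047
```

Run:
```python
from h import *
st()
```

```text
15.5333 pos [ 0.5337 -0.0846  0.044 ] q [-0.262  0.17   1.647 -0.     1.32   1.398] F [-0.1 -0.5 -0.2] op 0.0470035457292654
[[-0.089 -0.996  0.004]
 [-0.996  0.089 -0.001]
 [ 0.001 -0.004 -1.   ]]
```

Call:
servo_tool --pt "0 0 0 0 0 0.25 4" --pt "0 0 0 0 0 0.2 4"

```text
t: 15.7
ee_pos: [0.535, -0.0847, 0.0434]
tool_rot: [-2.118, 2.315, -0.01]
ft_force: [-3.3, 0.7, 10.5]
opening: 0.0478
```

Run:
```python
from h import *
st()
```

```text
15.7 pos [ 0.535  -0.0847  0.0434] q [-0.262  0.171  1.647 -0.     1.316  1.398] F [-3.3  0.7 10.5] op 0.04784178677250753
[[-0.089 -0.996  0.007]
 [-0.996  0.089 -0.002]
 [ 0.001 -0.007 -1.   ]]
```

Fz is 10.5 N, so they stand on the floor. I'll ease off and open slowly.

Call:
servo_tool --pt "0 0 0 0 0 -0.05 4" --pt "0 0 0 0 0 0 4" --pt "0 0 0 0 0 0 4.8" --pt "0 0 0 0 0 0 5" --pt "0 0 0 0 0 0 5.3" --pt "0 0 0 0 0 0 5.8" --pt "0 0 0 0 0 0 6.5" --pt "0 0 0 0 0 0 7" --pt "0 0 0 0 0 0 7"

```text
t: 16.45
ee_pos: [0.5354, -0.0849, 0.0432]
tool_rot: [-2.117, 2.315, -0.011]
ft_force: [-0.2, 0.5, -0.5]
opening: 0.0696
```

Run:
```python
from h import *
st()
snap('scene','s13');crop('s13',250,120,340,220,7,'s13c')
```

```text
16.45 pos [ 0.5354 -0.0849  0.0432] q [-0.262  0.171  1.647 -0.     1.315  1.398] F [-0.2  0.5 -0.5] op 0.06955588639717376
[[-0.089 -0.996  0.008]
 [-0.996  0.089 -0.002]
 [ 0.001 -0.008 -1.   ]]
```

View pics/s13c.png

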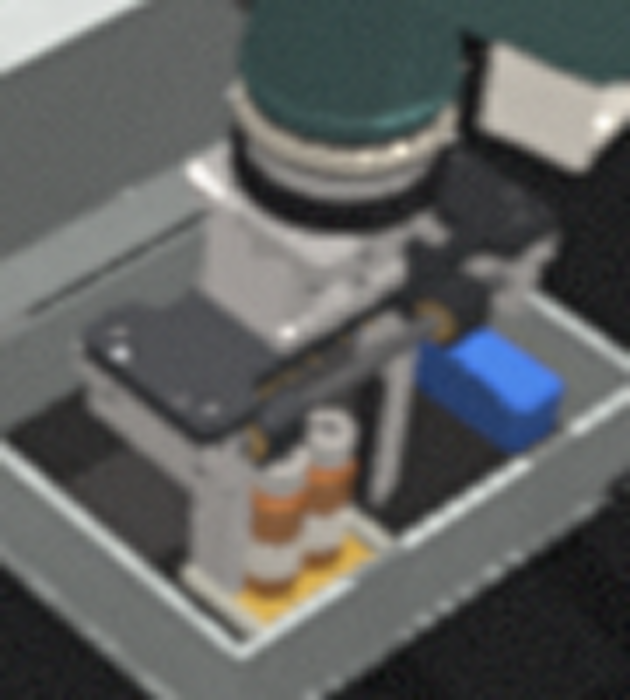

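Both stand upright in the bay, clear of the fingers. Going straight up.

Call:
servo_tool --pt "0 0 0 0 0 -0.5 7.5" --pt "0 0 0 0 0 -1 7.5" --pt "0 0 0 0 0 -1.5 7.5" --pt "0 0 0 0 0 -1.5 7.5" --pt "0 0 0 0 0 -1.5 7.5" --pt "0 0 0 0 0 -1.5 7.5" --pt "0 0 0 0 0.3 -1.5 7.5" --pt "0 0 0 0 1 -1.5 7.5" --pt "0 0 0 0 1.5 -1 7.5" --pt "0 0 0 0 2 -0.5 7.5" --pt "0 0 0 0 3 0 7.5" --pt "0 0 0 0 3 0 7.5" --pt "0 0 0 0 3 0 7.5" --pt "0 0 0 0 2 0 7.5"

```text
t: 17.67
ee_pos: [0.3763, -0.071, 0.1798]
tool_rot: [-2.114, 2.307, -0.031]
ft_force: [0.3, -0.1, 0.3]
opening: 0.075
```

Run:
```python
from h import *
st()
snap('scene','s14');crop('s14',210,60,360,220,4.8,'s14c');snap('top','t14');crop('t14',250,180,330,240,9,'t14c')
```

```text
17.6667 pos [ 0.3763 -0.071   0.1798] q [-3.360e-01 -3.030e-01  1.813e+00  1.000e-03  1.609e+00  1.322e+00] F [ 0.3 -0.1  0.3] op 0.0749751309424906
[[-0.087 -0.996  0.022]
 [-0.996  0.087 -0.007]
 [ 0.005 -0.023 -1.   ]]
```

View pics/s14c.png

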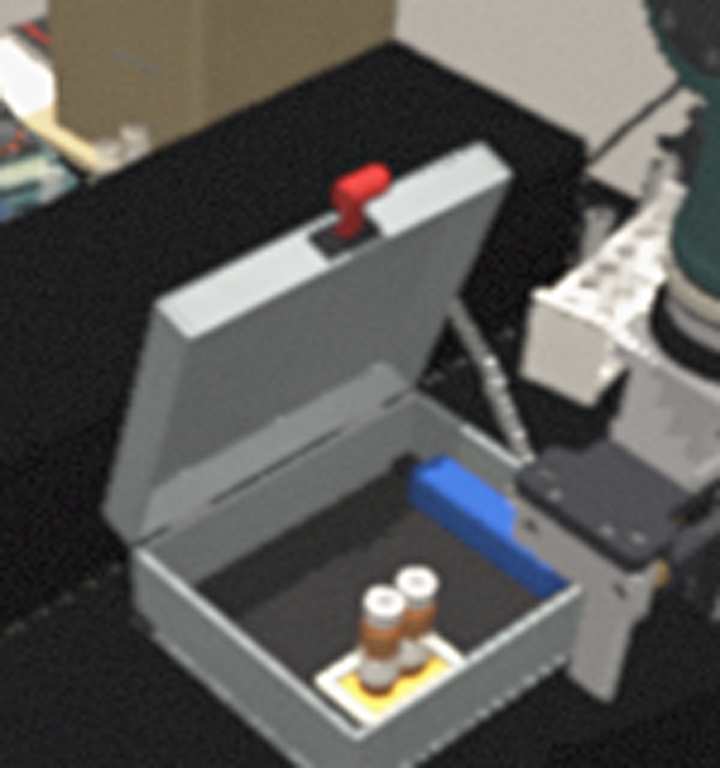

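View pics/t14c.png

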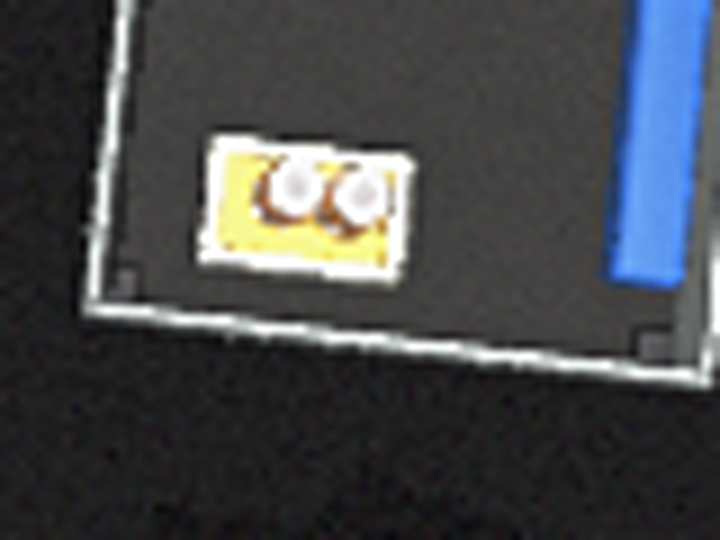

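Run:
```python
from h import *
t=lambda u,v:('t14',(u+.5)/9-.5+250,(v+.5)/9-.5+180)
s=lambda u,v:('s14',(u+.5)/4.8-.5+210,(v+.5)/4.8-.5+60)
c,q=np.cos(.09),np.sin(.09)
for a,b in(((297,186),(384,600)),((362,197),(417,580))):
    for p in (tri([t(*a),s(*b)]),onz(*t(*a),.078),onz(*s(*b),.078)):
        d=p[:2]-[.533,-.084]; print(p.round(4),'bay x,y mm',(1e3*(d[0]*c-d[1]*q)).round(1),(1e3*(d[0]*q+d[1]*c)).round(1))
crop('s14',140,220,280,335,5.5,'s14e')
```

```text
[ 0.537 -0.074  0.079] bay x,y mm 3.1 10.3
[ 0.5377 -0.0736  0.078 ] bay x,y mm 3.8 10.7
[ 0.537  -0.0753  0.078 ] bay x,y mm 3.2 9.0
[ 0.5333 -0.0972  0.0808] bay x,y mm 1.5 -13.1
[ 0.5343 -0.097   0.078 ] bay x,y mm 2.5 -12.8
[ 0.5341 -0.1002  0.078 ] bay x,y mm 2.6 -16.0
```

View pics/s14e.png

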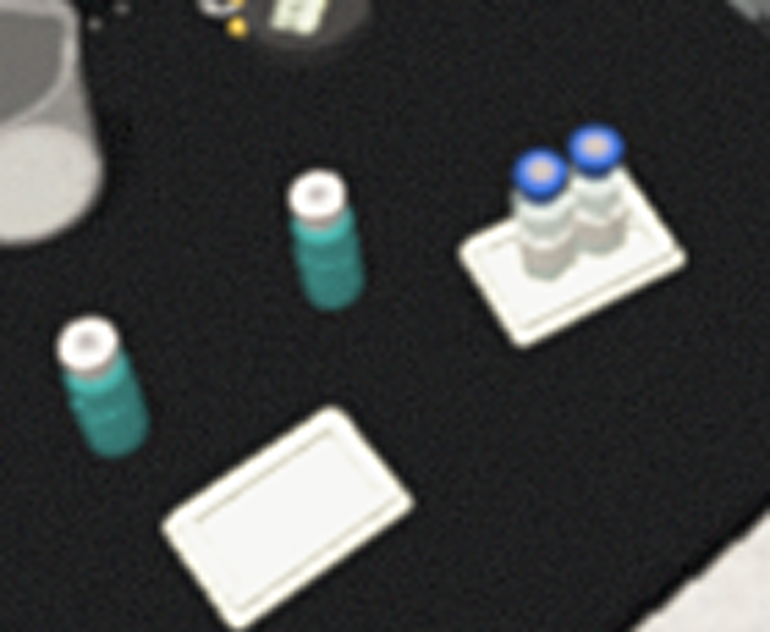

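The clear and turquoise vials are unmoved. The amber pair is well inside tolerance and the lid is locked. Handing in.

Call:
servo_tool --pt "0 0 0 0 0 0 7.5" --pt "0 0 0 0 0 0 7.5"

```text
t: 17.93
ee_pos: [0.3776, -0.0713, 0.182]
tool_rot: [-2.11, 2.306, -0.04]
ft_force: [-0.4, 0.1, 0.5]
opening: 0.0752
```

```bash
python3 -c "
from bench import robot; robot.sign_off()"
```

```text
the job is handed in; nothing more can be done
```

I raised the lid by its red handle until the stay locked. Then I lifted both amber vials in one grasp, set them down together on the bay floor, and backed the gripper clear. I handed the job in at about 18 s; sign-off gave no verdict.

- **Lid:** before I let go it resisted being pulled back toward closing with about 8 N. The last picture shows it standing on its own. I did not measure the lid and stay angles; the lock is judged from that force and the pictures.
- **Placing:** I felt 10.5 N of floor contact before opening the fingers.
- **Amber vials:** they stand upright at about (+3, +10) mm and (+2, -13) mm from the bay centre, x then y. The limits are 12 mm across and 26 mm along. The two cameras disagreed by up to 3 mm on where they stand along the bay.
- **Other vials:** the clear and turquoise vials look unmoved.

Two things went off plan. The arm drifted up to 10 mm during the descents, and I corrected it each time before gripping or placing. While I was lining up on the amber vials, a fingertip lightly touched the stand's rim (about 2 N).

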